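# Fit the keyed knob to a safe lock and draw the bolts

### The job

Fit the black pointer knob to the safe lock on the plywood board: lift it out of the wooden block, put its shaft into the lock's hub and turn it until the key on the shaft slips into the keyway, then push it fully home against the spring inside. Keeping it pushed in, turn it clockwise until both bolts are drawn fully back, and finish still holding the knob there, pushed in and turned, so that I can tighten the retaining screw; let go, knob and bolts spring out again. Leave the brass padlock and the brass lock cylinder behind the work lying where they are.

Things in the scene. Friction and masses are not known exactly. Their poses are not given: they have to be found in the camera images.
- knob: loose pointer knob, about 0.2 kg, standing in the block shaft down. Origin on the shaft's axis at the underside of its round steel flange (56 mm across, z 0 to 8 mm); z up the shaft, x towards the pointed nose of the wing, which is the key's side. A white line on the wing and a dark line on the flange mark the nose
- knob_grip (a point): middle of the knob's black wing, on the axis, 21 mm above the flange's underside; axes as the knob's. The wing is what to grip: flat sides 14 mm apart in y, 38 mm long (x -22 to 16 mm, then it tapers to the nose at 22 mm), 26 mm tall above the flange (z 8 to 34 mm over the underside)
- knob_tip (a point): lower end of the knob's shaft, 42 mm below the flange's underside. Shaft 16 mm diameter, its last 8 mm taper to 9 mm. The key, a bar 5.5 mm wide in y, stands out to 12.5 mm from the axis on the +x side, from 4 to 26 mm below the flange, so the shaft's last 16 mm have no key
- lock: safe lock on a plywood board (160 x 220 mm, 18 mm thick), fixed to the bench. Origin on the hub's axis at the board's underside, on the bench; z up, the bolts come out at -y. Grey steel case 100 mm in x, y -80 to 60 mm, top at z = 64 mm. In it the hub, a steel ring 44 mm across, turns 1.5 rad between stops, friction 0.1 N m
- hub_face (a point): centre of the hub's upright bore at its face, 68 mm above the bench; axes as the lock's. Bore 18 mm diameter, keyway 7.5 mm wide, reaching 14 mm from the axis, open at the face. Home: the flange rests on this face; key on the face beside the keyway: 26 mm above home. A spring plunger meets the shaft 8 mm before home with 5 N, 11 N at home
- key_range (a point): point on the hub's face 11 mm from the axis where the keyway stands with the hub at its anticlockwise stop: 0.75 rad anticlockwise from the lock's x axis. At the start the keyway stands here or up to 0.88 rad clockwise of here (unknown, but visible); with the bolts fully drawn, 1.5 rad clockwise. The key has 0.1 rad of play each way in it
- bolts (a joint): how far the two round bolts (16 mm diameter) are drawn back, m: 0 fully out (18 mm proud), as at the start; 0.016 fully drawn (2 mm proud) with the hub at its clockwise stop. A spring drives them out with 2 to 4 N. A pin on the hub meets them only after 0.9 rad of lost motion from its anticlockwise stop and draws them over the last 0.6 rad
- block: the drilled hardwood block, 100 x 100 x 52 mm, fixed to the bench; origin at the centre of its underside. The knob's shaft hangs in its central through hole of 28 mm diameter, flange on the top at z = 52 mm
- lock_cylinder: bystander: loose brass euro-profile lock cylinder, 44 x 72 x 17 mm, lying on the bench; origin at its underside
- padlock_brass: bystander: loose brass padlock, 68 x 45 x 19 mm, lying on the bench; origin at its underside
Not all that is in view belongs to the job. There is more than one size of the knob; the job needs the larger.

How it is judged:
By the outcome, as a careful person would: the job done as asked, in the order asked, and still so for the second after the job is handed in, while the arm keeps its last pose, push and grip.
It also fails if it takes over 48 s, if anything falls off the work surface, if the arm or the gripper's body presses on something with over 40 N, if the wrist force passes 120 N, or if a joint passes its speed limit or range.

### The arm

A 7-joint arm with a two-finger parallel gripper is mounted at the origin on a cart in front of the work surface, level with it; the furniture and walls round the work are solid. World frame = base frame: x ahead of the robot, y to its left, z up, the work surface at z = 0. Lengths are in m, angles in rad, forces in N, time in s.
With the tool pointing down it reaches from about 0.4 to 0.875 m from the base axis. Payload 4.4 kg.
Tool frame: the origin (TCP) lies on the centre line of the jaws, within the pads' length; the fingertips stand 19 mm ahead of it and the grasp point (between the pads) is the TCP; z points along the fingers, y is the line along which they close (so a half turn about z gives the same grasp; the last joint's range is limited). The gripper opens to 85 mm and grips with 20 to 120 N. Pads are 22 mm wide; open, the fingers measure 114 mm over their backs; the gripper's body (76 mm by 85 mm) begins 54 mm behind the grasp point. The pads swing forward as they close: fully open they stand 13 mm farther back than shut.
Start: joints at [1.063, 0.628, 0.038, 1.517, -0.027, 0.996, -0.02], TCP at [0.278, -0.588, 0.25] pointing down, gripper open.
Joint ranges: [-3.06, 3.06], [-0.37, 2.12], [-1.25, 1.32], [0.18, 2.47], [-1.1, 4.24], [0.23, 1.98], [-2.94, 2.94]. Speed limits (rad/s): [2.57, 2.57, 3.14, 3.14, 3.14, 3.14, 3.14].

### API

Orientations are given as a rotation vector (axis times angle).
In Python, from workcell import ctrl gives the robot as it stands.
- The arm moves only by the shell command python3 -m inch 'ROWS' [OPENING] [FORCE]. ROWS is JSON, a list that holds one entry, the list of rows, each a list of 6 numbers: the shift along the tool's x, y, z in mm, then the turn, a rotation vector about the tool's x, y, z in degrees. In form: [[[tx, ty, tz, rx, ry, rz], ...]]. A call has 1 to 20 rows; each row shifts and turns the commanded pose from where the row before left it, along the tool's axes as they then stand; what a row does not reach is not made up. A row lasts 1/8 s, in which the tool goes at most 62.5 mm and 10.7 degrees, less where a joint would pass 70% of its speed; a pose out of reach is approached as far as the arm can. A call is refused whole if a number of a shift passes 62.5 or a number of a turn 10.7, either way. A call with a gripper value outside its range is refused whole. OPENING is the opening, from 0 (shut) to 1 (fully open), set as the call begins (- or left out, the last holds). The fingers move at their own pace and stop on an object; FORCE is the grip in N (left out, the last holds). Time passes only in rows, so rows that do not move let the fingers close. It gives the time, the measured TCP pose, the force, the opening and the grip force at its end, in the units of the state.
- ctrl.state(): the state, without advancing time (a new reading comes with each control period).
- ctrl.capture(name): name is "scene" or "top" or "wrist"; returns a dict with "frame" (400x640x3 uint8, blue, green, red), "range_z" (400x640 float32, m along the optical axis (not along the pixel's ray), 0 where there is no reading), "fx", "fy", "cx", "cy" (pixels), "R" (3x3) and "t" (3): a world point X has camera coordinates R X + t; the wrist camera has in their place "T_tool_cam" (4x4, takes a point from camera to tool coordinates, whose origin is the TCP and whose axes are the flange's). Camera axes: x right, y down, z forward; pixel columns grow to the right and rows downward; lengths in m; the calibration is good to about 2 mm. A picture is of the moment at which its call begins: read the wrist's pose just before it.
- ctrl.hand_in(): hands the job in; it is judged then, once.
The state is a dict: "t": time; "joints": joint angles; "dq": joint speeds; "joint_torque": joint torques, N m; "ee_pos": TCP position; "orientation": TCP orientation; "wrist_force": force on the tool from outside, world axes, zero at the start; "ft_torque": the same for the moment, N m; "gripper_width": opening from 0.0 (shut) to 1.0 (fully open); "finger_force": force on a finger pad.
Only numpy, scipy, OpenCV 4.12 (cv2) and the standard library are available. Lean on these libraries where they do the work, as an engineer would, in place of code of your own. Each camera call takes 0.05 s, during which the arm holds its last target. There are 200 camera calls.

## Working session

There is one attempt and no reset: what is moved stays moved. The work goes in short steps, Python scripts to look and compute and a shell command to move; the robot and the scene stay as the last step left them, time stands still between calls to the robot, and variables do not carry over. Pictures are saved under pics/ and viewed, at most 12 in all, crops included, and the job is handed in when it is done.

```bash
mkdir -p pics; ls; python3 - <<'E'
from workcell import ctrl
import cv2,pickle
s=ctrl.state();print(s)
for n in("scene","top"):
    c=ctrl.capture(n);pickle.dump(c,open(f"{n}.pkl","wb"));cv2.imwrite(f"pics/{n}0.png",c["frame"]);print(n,c["fx"],c["R"],c["t"])
E
```

```text
pics
{'t': 0.0, 'joints': array([ 1.06320042,  0.62932744,  0.03841504,  1.51843842, -0.02697686,
        0.99629543, -0.02003832]), 'dq': array([-2.06111621e-05,  5.51955248e-04,  1.20140810e-03,  1.08684708e-03,
        1.86919512e-04, -1.08855680e-03, -6.98390122e-05]), 'joint_torque': array([-2.68156618e-04, -5.63413131e+01,  1.22619476e+00, -1.93445760e+01,
        1.09903034e-02,  1.06361933e-02,  1.93585606e-05]), 'ee_pos': array([ 0.27768243, -0.5870099 ,  0.24937817]), 'orientation': array([-3.06340620e+00, -6.87917112e-01,  7.17004507e-04]), 'wrist_force': array([-0.95849944, -0.1849125 , -0.76687639]), 'ft_torque': array([-0.00772194,  0.01383018,  0.03858872]), 'finger_force': 0.0, 'gripper_width': 0.999978077721351}
scene 418.3888505544242 [[ 0.49593428 -0.86806916 -0.02247478]
 [-0.55035133 -0.29418922 -0.7813873 ]
 [ 0.67168638  0.39988577 -0.62364154]] [-0.35167971  0.40141274  0.46941699]
top 376.7953032010863 [[-0.01220214 -0.99939471  0.03257795]
 [-0.99134622  0.00783229 -0.13103941]
 [ 0.13070494 -0.03389499 -0.99084174]] [-0.0337496   0.66578504  0.96262651]
```

View pics/top0.png

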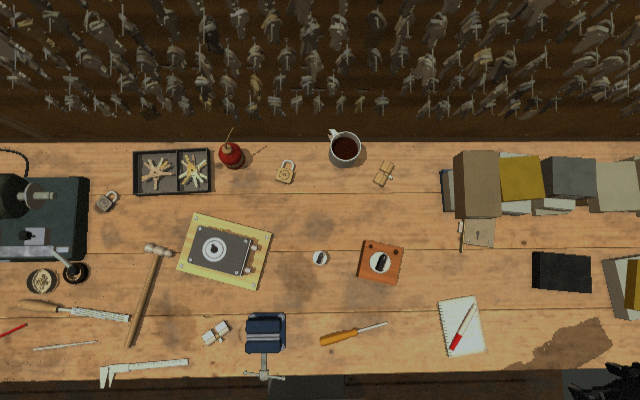

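View pics/scene0.png

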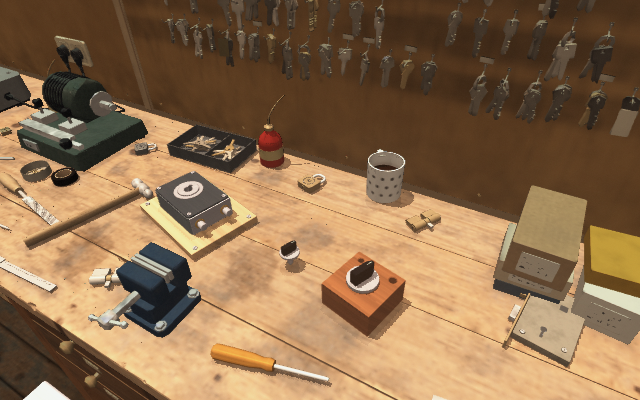

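The top view shows the block with the large knob at about (380,262) and the lock hub at about (213,250), with its bolts towards the right (-y). The smaller knob is at (320,257). Next I'll enlarge both and take coarse positions.

```bash
cat > h.py <<'E'
import numpy as np,cv2,pickle
from scipy.spatial.transform import Rotation as Ro
def world(c,uv,z=None,pose=None):
    """pixel -> world; z: plane height, else depth image"""
    u,v=uv; d=np.array([(u-c["cx"])/c["fx"],(v-c["cy"])/c["fy"],1.])
    if "R" in c: R=c["R"].T; o=-R@c["t"]
    else:
        p,r=c["pose"]; T=np.eye(4);T[:3,:3]=Ro.from_rotvec(r).as_matrix();T[:3,3]=p
        T=T@c["T_tool_cam"];R=T[:3,:3];o=T[:3,3]
    d=R@d
    s=c["range_z"][int(round(v)),int(round(u))] if z is None else (z-o[2])/d[2]
    return o+s*d
def pix(c,X):
    if "R" in c: q=c["R"]@X+c["t"]
    else:
        p,r=c["pose"]; T=np.eye(4);T[:3,:3]=Ro.from_rotvec(r).as_matrix();T[:3,3]=p
        q=np.linalg.inv(T@c["T_tool_cam"])@np.r_[X,1];q=q[:3]
    return np.array([c["fx"]*q[0]/q[2]+c["cx"],c["fy"]*q[1]/q[2]+c["cy"]])
def cloud(c):
    v,u=np.mgrid[0:400,0:640]; 
    d=np.stack([(u-c["cx"])/c["fx"],(v-c["cy"])/c["fy"],np.ones(u.shape)],-1)*c["range_z"][...,None]
    if "R" in c: return (d-c["t"])@c["R"]
    p,r=c["pose"]; T=np.eye(4);T[:3,:3]=Ro.from_rotvec(r).as_matrix();T[:3,3]=p;T=T@c["T_tool_cam"]
    return d@T[:3,:3].T+T[:3,3]
def snap(ctrl,name,fn):
    s=ctrl.state();c=ctrl.capture(name)
    if name=="wrist": c["pose"]=(s["ee_pos"],s["orientation"])
    pickle.dump(c,open(fn+".pkl","wb"));cv2.imwrite(f"pics/{fn}.png",c["frame"]);return c
E
python3 - <<'E'
from h import *
c=pickle.load(open("top.pkl","rb"))
print("flange",world(c,(380,262),.06),"hub",world(c,(213,250),.068))
P=cloud(c)
for n,(a,b,zl,zh,xr) in {"blocktop":(340,420,.045,.058,None),"case":(170,275,.058,.067,None)}.items():
    m=np.zeros((400,640),bool);m[200:300,a:b]=1
    m&=(P[...,2]>zl)&(P[...,2]<zh)
    q=P[m];r=cv2.minAreaRect((q[:,:2]*1000).astype(np.float32));print(n,m.sum(),r,q[:,2].mean())
from workcell import ctrl
w=snap(ctrl,"wrist","w0");print(w["T_tool_cam"],w["fx"])
E
```

```text
flange [ 0.51239313 -0.19772515  0.06      ] hub [0.54824955 0.2303407  0.068     ]
blocktop 1127 ((512.1453857421875, -200.08120727539062), (101.3805160522461, 100.12669372558594), 76.42767333984375) 0.05231206007980406
case 1846 ((549.49365234375, 216.4065399169922), (142.9410400390625, 103.1240234375), 74.43650817871094) 0.0639862845478814
[[ 1.24829327e-03 -9.58149417e-01 -2.86265849e-01  7.29085994e-02]
 [ 9.99999211e-01  1.15682824e-03  4.88629634e-04  7.02555431e-04]
 [-1.37019780e-04 -2.86266233e-01  9.58150106e-01 -1.24141017e-01]
 [ 0.00000000e+00  0.00000000e+00  0.00000000e+00  1.00000000e+00]] 344.9813528686841
```

```bash
python3 -m inch '[[[38,-25,0,0,0,0],[38,-25,0,0,0,0],[38,-25,7,0,0,0],[38,-25,7,0,0,0],[38,-25,7,0,0,0],[38,-25,7,0,0,0],[38,-25,7,0,0,0],[38,-25,7,0,0,0],[38,-25,7,0,0,0],[38,-25,7,0,0,0],[0,0,0,0,0,0],[0,0,0,0,0,0]]]'; python3 - <<'E'
from h import *
from workcell import ctrl
snap(ctrl,"wrist","w1")
E
```

```text
t: 1.65
ee_pos: [0.5141, -0.1997, 0.1942]
orientation: [3.065, 0.688, -0.001]
wrist_force: [-0.4, -1.0, 0.0]
gripper_width: 1.001
finger_force: 0.0
```

View pics/w1.png

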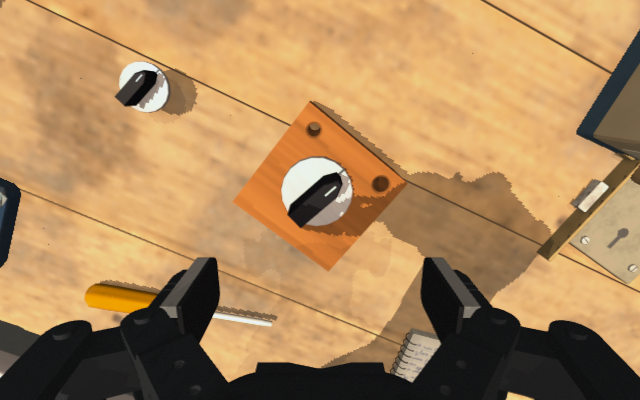

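The knob stands in the block at about (317,192). Its white line is at (330,185), so the nose points to the upper right, and the flange lies flat. Now I'll measure it from the depth data.

```bash
python3 - <<'E'
from h import *
c=pickle.load(open("w1.pkl","rb"));P=cloud(c);g=c["frame"].astype(int)
roi=np.zeros((400,640),bool);roi[140:240,260:370]=1
z=P[...,2]
m=roi&(z>.076)&(z<.095);q=P[m];print("wing z",np.percentile(q[:,2],[5,50,95]),m.sum())
r=cv2.minAreaRect((q[:,:2]*1000).astype(np.float32));print("wing",r)
# white flange
w=roi&(g.min(-1)>130)&(z>.054)&(z<.066);q=P[w];print("flange z",np.median(q[:,2]))
hull=cv2.convexHull((q[:,:2]*1000).astype(np.float32));print("flange circle",cv2.minEnclosingCircle(hull))
wl=m&(g.min(-1)>110);print("line",wl.sum(),P[wl].mean(0))
b=roi&(z>.045)&(z<.055);print("block",cv2.minAreaRect((P[b][:,:2]*1000).astype(np.float32)))
R=Ro.from_rotvec(c["pose"][1]).as_matrix();print("toolx ang",np.degrees(np.arctan2(R[1,0],R[0,0])),R[:,2])
big=cv2.resize(c["frame"][145:240,265:375],None,fx=5,fy=5,interpolation=cv2.INTER_CUBIC);cv2.imwrite("pics/k.png",big)
E
```

```text
wing z [0.07954149 0.08628687 0.08746805] 1255
wing ((513.9032592773438, -197.50857543945312), (14.506420135498047, 44.58037567138672), 66.72463989257812)
flange z 0.060507642059116545
flange circle ((514.0181884765625, -197.5352325439453), 27.49776840209961)
line 38 [ 0.52477516 -0.20241005  0.0863671 ]
block ((511.421875, -197.06430053710938), (82.89369201660156, 89.6394271850586), 25.468473434448242)
toolx ang 25.309011494847503 [-8.40796385e-04 -5.94134636e-04 -9.99999470e-01]
```

View pics/k.png

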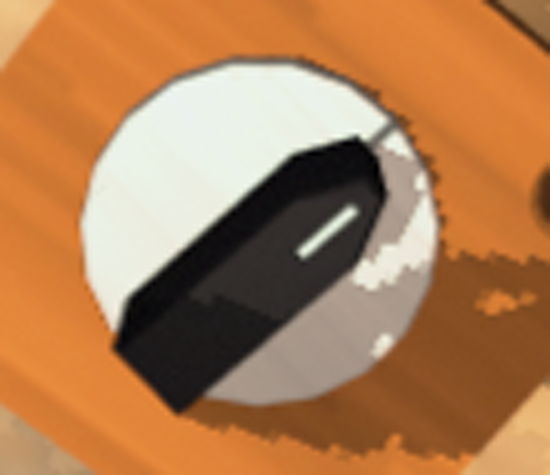

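The white line and the dark flange mark agree: knob axis at (514.0,-197.5) mm, nose at -23.5° in world. I'll look at the hub before gripping.

```bash
python3 -m inch '[[[22,-37,0,0,0,0],[22,-37,0,0,0,0],[22,-37,0,0,0,0],[22,-37,0,0,0,0],[21,-38,0,0,0,0],[21,-38,0,0,0,0],[21,-38,0,0,0,0],[21,-38,0,0,0,0],[21,-38,0,0,0,0],[21,-38,0,0,0,0],[0,0,0,0,0,0],[0,0,0,0,0,0]]]'; python3 - <<'E'
from h import *
from workcell import ctrl
print(ctrl.state()["joints"])
c=snap(ctrl,"wrist","w2");P=cloud(c);z=P[...,2]
m=(z>.0605)&(z<.0665)&(abs(P[...,0]-.549)<.09)&(abs(P[...,1]-.2164)<.09)
print("case",cv2.minAreaRect((P[m][:,:2]*1000).astype(np.float32)))
u,v=pix(c,np.array([.548,.230,.068]));print(u,v)
u,v=int(u),int(v)
cv2.imwrite("pics/hub.png",cv2.resize(c["frame"][v-50:v+50,u-60:u+60],None,fx=6,fy=6,interpolation=cv2.INTER_CUBIC));print(u-60,v-50)
E
```

```text
t: 3.2
ee_pos: [0.5477, 0.23, 0.1943]
orientation: [3.065, 0.684, -0.0]
wrist_force: [0.8, -0.1, -0.9]
gripper_width: 1.0
finger_force: 0.0
[-0.49123163  0.61418854  0.07189936  1.73807361 -0.05619052  0.79189421
 -1.5243336 ]
case ((549.00732421875, 216.8164520263672), (143.34300231933594, 99.30460357666016), 74.4134521484375)
318.63357701475644 195.56318551522486
258 145
```

View pics/hub.png

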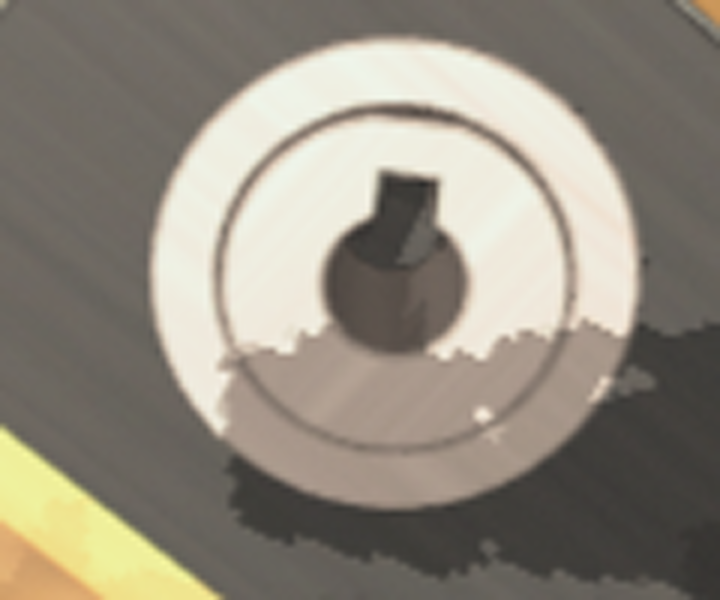

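The crop shows the hub bore centred at about (396,282). The keyway points up, its end at about (409,173), and the groove ring runs 214–576 by 103–453. I'll fit these more precisely.

```bash
python3 - <<'E'
from h import *
c=pickle.load(open("w2.pkl","rb"))
f=lambda x,y,z=.068:world(c,(258+(x+.5)/6-.5,145+(y+.5)/6-.5),z)[:2]*1000
P=cloud(c);z=P[...,2]
for xy in[(396,282),(395,278),(380,140),(300,250),(480,250),(350,60)]:print(xy,f(*xy),z[145+xy[1]//6,258+xy[0]//6])
# case-derived hub axis: case centre + 10mm along lock y
a=np.radians(74.41);print("axis from case",np.array([549.0,216.8])+10*np.array([np.cos(a),np.sin(a)]))
L=f(323,282);Rr=f(468,282);B=f(396,355);print("bore edges",L,Rr,B)
k=f(409,173)
for C in(f(396,282),):
    d=k-C;print("keyway ang",np.degrees(np.arctan2(d[1],d[0])),np.hypot(*d))
for p in((378,172),(440,180),(373,225),(437,232)):print(p,f(*p))
# edge direction
for a_,b_ in(((378,172),(373,225)),((440,180),(433,232))):
    d=f(*a_)-f(*b_);print(np.degrees(np.arctan2(d[1],d[0])))
# case edges via top camera too
g=cv2.cvtColor(c["frame"],cv2.COLOR_BGR2GRAY)[145:245,258:378]
# bezel outer: bright/grey boundary with top visible; fit via thresholding hue-free
m=(z>.0665)&(z<.072)&(abs(P[...,0]-.5485)<.045)&(abs(P[...,1]-.229)<.045)
q=(P[m][:,:2]*1000).astype(np.float32);print("raised disc",m.sum(),cv2.minEnclosingCircle(q),q.mean(0),np.median(P[m][:,2]))
E
```

```text
(396, 282) [552.41366611 227.95569178] 0.03516867488813563
(395, 278) [552.83059422 228.29284681] 0.032626845696611395
(380, 140) [567.94895729 237.52132397] 0.0694502601008489
(300, 250) [551.04949846 240.59050815] 0.06854697208629981
(480, 250) [560.63560919 220.2400459 ] 0.0681061618160454
(350, 60) [575.34198713 245.05314661] 0.06587432128405751
axis from case [551.68751713 226.43209487]
bore edges [548.50847796 236.24661676] [556.26579627 219.77741176] [543.73287011 223.82859603]
keyway ang 18.868932479449782 14.06867774881544
(378, 172) [564.20731965 236.02601206]
(440, 180) [566.56258681 228.65401227]
(373, 225) [557.84557969 233.70948673]
(437, 232) [560.43305474 226.10920007]
20.00828116496626
18.269759474167078
raised disc 3519 ((558.5432739257812, 231.64291381835938), 49.07194137573242) [552.5461  228.60962] 0.06788379557713708
```

```bash
python3 -m inch '[[[-26.5,46.5,0,0,0,0],[-26.5,46.5,0,0,0,0],[-26.5,46.5,0,0,0,0],[-26.5,46.5,0,0,0,0],[-26.5,46.5,0,0,0,0],[-26.5,46.5,0,0,0,0],[-26.5,46.5,0,0,0,0],[-26.5,46.5,0,0,0,0]]]'; python3 -m inch '[[[0,0,0,0,0,-10.1],[0,0,0,0,0,-10.1],[0,0,0,0,0,-10.1],[0,0,0,0,0,-10.1],[0,0,0,0,0,-10.1],[0,0,0,0,0,-10.1],[0,0,0,0,0,-10.1],[0,0,0,0,0,-10.1],[0,0,0,0,0,-10.1],[0,0,0,0,0,-10.1],[0,0,0,0,0,-10.1],[0,0,0,0,0,-10.1],[0,0,0,0,0,-10.1],[0,0,0,0,0,0],[0,0,0,0,0,0]]]'
cat >> h.py <<'E'
def knob(c):
    P=cloud(c);g=c["frame"].astype(int);z=P[...,2]
    roi=(abs(P[...,0]-.514)<.045)&(abs(P[...,1]+.1975)<.045)
    m=roi&(z>.082)&(z<.095);r=cv2.minAreaRect((P[m][:,:2]*1000).astype(np.float32))
    w=roi&(g.min(-1)>100)&(z>.055)&(z<.067)
    return r,cv2.minEnclosingCircle((P[w][:,:2]*1000).astype(np.float32)),np.median(P[m][:,2])
E
python3 - <<'E'
from h import *
from workcell import ctrl
print(knob(pickle.load(open("w1.pkl","rb"))))
c=snap(ctrl,"wrist","w3");print(knob(c));R=Ro.from_rotvec(c["pose"][1]).as_matrix();print(c["pose"][0],np.degrees(np.arctan2(R[1,0],R[0,0])),R[:,2],ctrl.state()["joints"])
E
```

```text
t: 4.25
ee_pos: [0.5131, -0.1985, 0.1946]
orientation: [3.066, 0.683, -0.0]
wrist_force: [0.8, 0.4, 0.6]
gripper_width: 0.997
finger_force: 0.0
t: 6.12
ee_pos: [0.514, -0.1958, 0.1943]
orientation: [-0.644, -3.075, 0.001]
wrist_force: [0.4, -0.2, 0.1]
gripper_width: 0.997
finger_force: 0.0
(((513.9031372070312, -197.5084991455078), (14.506420135498047, 44.5799560546875), 66.72463989257812), ((514.1574096679688, -197.580810546875), 27.772708892822266), np.float64(0.08639215058309624))
(((513.5015869140625, -197.86740112304688), (13.508663177490234, 43.689903259277344), 66.74187469482422), ((513.3668212890625, -197.77186584472656), 27.887142181396484), np.float64(0.08653613200009856))
[ 0.51400686 -0.19581075  0.19434086] 156.3376541591633 [-3.87082352e-04 -6.33651118e-04 -9.99999724e-01] [ 0.71051464  0.62295474 -0.61568968  1.8463365   0.47771167  0.82436789
  1.00989908]
```

View pics/w3.png

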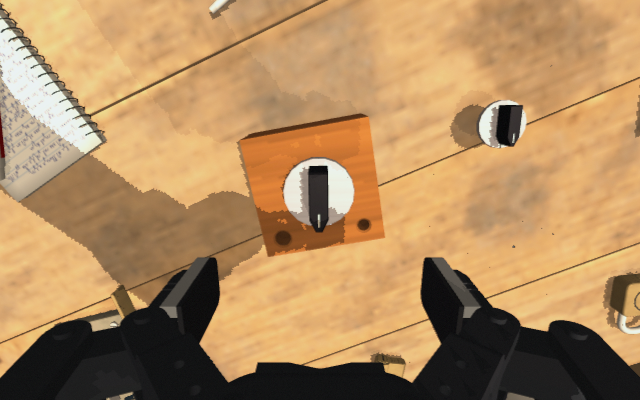

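The view from the other side agrees to within 1 mm. The knob at (318,190) is lined up with the jaws. I'll descend, keeping the fingertips just above the flange, and grip.

```bash
python3 -m inch '[[[-0.5,-1.9,30,0,0,-0.4],[0,0,30,0,0,0],[0,0,25,0,0,0],[0,0,15,0,0,0],[0,0,8,0,0,0],[0,0,3.5,0,0,0],[0,0,0,0,0,0],[0,0,0,0,0,0]]]' 1; python3 -m inch '[[[0,0,0,0,0,0],[0,0,0,0,0,0],[0,0,0,0,0,0],[0,0,0,0,0,0],[0,0,0,0,0,0],[0,0,0,0,0,0],[0,0,0,0,0,0],[0,0,0,0,0,0]]]' 0 100
```

```text
t: 7.18
ee_pos: [0.5148, -0.1967, 0.0834]
orientation: [0.626, 3.077, -0.0]
wrist_force: [0.7, 0.2, 0.2]
gripper_width: 0.999
finger_force: 0.0
t: 8.18
ee_pos: [0.5144, -0.1966, 0.0832]
orientation: [0.626, 3.078, -0.0]
wrist_force: [-1.1, -0.4, 5.8]
gripper_width: 0.143
finger_force: 98.3
```

```bash
python3 -m inch '[[[0,0,-5,0,0,0],[0,0,-10,0,0,0],[0,0,-20,0,0,0],[0,0,-20,0,0,0],[0,0,-20,0,0,0],[0,0,-15,0,0,0],[0,0,0,0,0,0],[0,0,0,0,0,0],[0,0,0,0,0,0]]]'; python3 - <<'E'
from h import *
from workcell import ctrl
c=snap(ctrl,"wrist","w4");s=ctrl.state();print(s["wrist_force"],s["joints"])
v=cv2.resize(c["frame"][130:400,170:470],None,fx=2,fy=2);cv2.imwrite("pics/w4c.png",v)
R=Ro.from_rotvec(c["pose"][1]).as_matrix();print(c["pose"][0],np.degrees(np.arctan2(R[1,0],R[0,0])),R[:,2])
# flange points in the tool frame
P=(cloud(c)-c["pose"][0])@R
g=c["frame"].astype(int)
m=(g.min(-1)>100)&(abs(P[...,0])<.035)&(abs(P[...,1])<.035)&(P[...,2]>.01)&(P[...,2]<.045)
q=P[m];print(m.sum(),np.median(q,0),cv2.minEnclosingCircle((q[:,:2]*1000).astype(np.float32)))
A=np.c_[q[:,:2],np.ones(len(q))];print("plane",np.linalg.lstsq(A,q[:,2],rcond=None)[0])
E
```

```text
t: 9.3
ee_pos: [0.5138, -0.1965, 0.172]
orientation: [-0.626, -3.077, -0.0]
wrist_force: [0.5, 0.1, -2.3]
gripper_width: 0.142
finger_force: 97.7
[-0.63901524 -0.75320315 -2.8328084 ] [ 0.70083221  0.65384867 -0.59986268  1.86455369  0.50851238  0.78198021
  0.99604679]
[ 0.51382612 -0.1965201   0.1720361 ] 157.01468738274033 [-1.46757785e-03  4.82093951e-04 -9.99998807e-01]
3816 [0.0128838  0.00097666 0.02262443] ((0.5615827441215515, -0.43240445852279663), 27.777189254760742)
plane [0.00835415 0.00226312 0.02255366]
```

View pics/w4c.png

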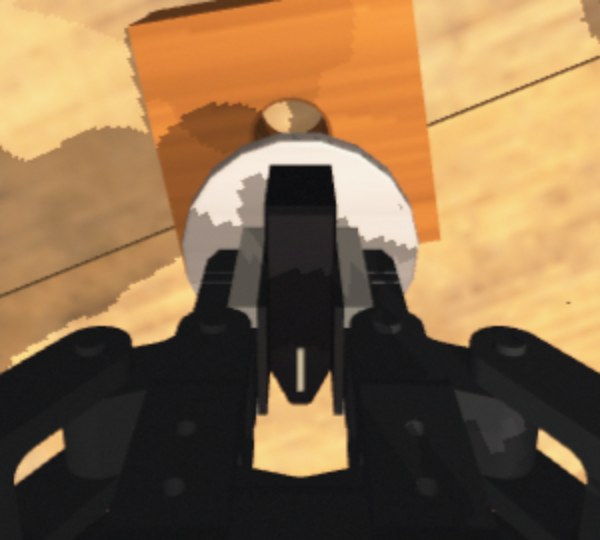

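The knob is held straight and centred, nose at (300,370) in the crop. Carrying it to the hub and turning the key to the keyway angle (19° in world, tool x at 199°).

```bash
python3 -m inch '[[[13,40.5,0,0,0,0],[13,40.5,0,0,0,0],[13,40.5,0,0,0,0],[13,40.5,0,0,0,0],[13,40.5,0,0,0,0],[13,40.5,0,0,0,0],[13,40.5,0,0,0,0],[13,40.5,0,0,0,0],[13,40.5,0,0,0,0],[13,41,0,0,0,0],[0,0,0,0,0,-10.5],[0,0,0,0,0,-10.5],[0,0,0,0,0,-10.5],[0,0,0,0,0,-10.5],[0,0,0,0,0,0],[0,0,0,0,0,0],[0,0,0,0,0,0]]]'; cat > where.py <<'E'
from h import *
from workcell import ctrl
s=ctrl.state();R=Ro.from_rotvec(s["orientation"]).as_matrix()
d=R.T@(np.array([.5525,.228,s["ee_pos"][2]])-s["ee_pos"])*1000
print("pos",s["ee_pos"]*1000,"yaw",np.degrees(np.arctan2(R[1,0],R[0,0])),"tilt",R[:2,2],"to go tool mm",d,"F",s["wrist_force"],"M",s["ft_torque"],"q",s["joints"].round(2),s["t"])
E
python3 where.py
```

```text
t: 11.48
ee_pos: [0.553, 0.2275, 0.1728]
orientation: [-0.517, 3.099, -0.0]
wrist_force: [0.4, -0.5, -2.4]
gripper_width: 0.141
finger_force: 98.0
pos [553.01668488 227.50961291 172.79800336] yaw -161.0727116127459 tilt [ 8.88537607e-05 -2.93174314e-04] to go tool mm [ 3.29682365e-01  6.31468343e-01 -1.89678294e-04] F [ 0.42776967 -0.52097387 -2.44755161] M [-0.00849153 -0.0066223   0.01505556] q [ 0.01  0.75 -0.75  1.73  0.63  0.92  0.9 ] 11.475
```

```bash
python3 -m inch '[[[0.3,0.6,12,0,0,0],[0,0,10,0,0,0],[0,0,6,0,0,0],[0,0,5,0,0,0],[0,0,5,0,0,0],[0,0,4,0,0,0],[0,0,0,0,0,0],[0,0,0,0,0,0]]]'; python3 where.py
```

```text
t: 12.48
ee_pos: [0.5527, 0.228, 0.131]
orientation: [-0.519, 3.098, 0.0]
wrist_force: [-0.7, -0.2, -2.1]
gripper_width: 0.141
finger_force: 97.8
pos [552.70299614 228.01128828 131.00675784] yaw -160.99213403159558 tilt [0.00029982 0.00014535] to go tool mm [ 1.95604108e-01  5.54426588e-02 -6.25023790e-05] F [-0.72016543 -0.18669161 -2.10926706] M [-0.01724641  0.03130417 -0.01169555] q [-0.01  0.8  -0.71  1.76  0.68  0.84  0.86] 12.475
```

No side force, so the tip is in the bore. I'll lower the key towards the keyway.

```bash
python3 -m inch '[[[0,0,3,0,0,0],[0,0,3,0,0,0],[0,0,3,0,0,0],[0,0,2,0,0,0],[0,0,0,0,0,0],[0,0,0,0,0,0]]]'; python3 where.py
```

```text
t: 13.22
ee_pos: [0.5529, 0.2285, 0.1198]
orientation: [-0.519, 3.097, 0.002]
wrist_force: [1.8, 2.7, -3.8]
gripper_width: 0.134
finger_force: 97.6
pos [552.92295083 228.49272938 119.84477334] yaw -160.9765358678133 tilt [0.00074567 0.00113395] to go tool mm [ 0.56045889 -0.32795535 -0.00087411] F [ 1.7843409   2.68594988 -3.81465322] M [ 0.69382209 -0.52285901 -0.01577526] q [-0.02  0.82 -0.7   1.77  0.7   0.82  0.84] 13.225
```

```bash
python3 -m inch '[[[-0.5,0.4,0,0,0,0],[0,0,2,0,0,0],[0,0,3,0,0,0],[0,0,3,0,0,0],[0,0,0,0,0,0],[0,0,0,0,0,0]]]'; python3 where.py
```

```text
t: 13.98
ee_pos: [0.5535, 0.2292, 0.1119]
orientation: [-0.519, 3.097, 0.002]
wrist_force: [3.5, 3.5, -0.6]
gripper_width: 0.137
finger_force: 97.9
pos [553.54686275 229.23001871 111.90016933] yaw -160.9759404506069 tilt [0.00127248 0.00160555] to go tool mm [ 1.39062615 -0.82159333 -0.00330696] F [ 3.4840403   3.51231274 -0.5811188 ] M [ 1.0117296  -0.79838517 -0.02877061] q [-0.03  0.83 -0.69  1.77  0.71  0.81  0.84] 13.975
```

```bash
python3 -m inch '[[[-1,0.5,0,0,0,0],[0,0,0,0,0,0],[0,0,0,0,0,0]]]'; python3 where.py; python3 -m inch '[[[0,0,3,0,0,0],[0,0,3,0,0,0],[0,0,3,0,0,0],[0,0,0,0,0,0],[0,0,0,0,0,0]]]';python3 where.py
```

```text
t: 14.35
ee_pos: [0.5537, 0.2293, 0.1118]
orientation: [-0.519, 3.098, 0.0]
wrist_force: [3.0, 3.3, -0.1]
gripper_width: 0.137
finger_force: 98.1
pos [553.70553113 229.33028884 111.78096295] yaw -160.9877388101158 tilt [7.21326020e-06 1.28870237e-04] to go tool mm [ 1.57313690e+00 -8.64993625e-01 -1.80130448e-04] F [ 3.00107096  3.29345215 -0.11223392] M [ 0.82040457 -0.57710585  0.04754416] q [-0.03  0.83 -0.69  1.77  0.71  0.81  0.84] 14.35
t: 14.98
ee_pos: [0.5545, 0.2299, 0.1051]
orientation: [-0.518, 3.096, -0.0]
wrist_force: [0.7, 0.9, 16.6]
gripper_width: 0.139
finger_force: 100.5
pos [554.53173594 229.88048911 105.13169432] yaw -160.99717598671586 tilt [0.00271931 0.00027178] to go tool mm [ 2.53331751 -1.11644801 -0.006036  ] F [ 0.69985706  0.93026351 16.5775836 ] M [ 0.20071935  0.29973134 -0.00522252] q [-0.03  0.84 -0.68  1.77  0.72  0.8   0.83] 14.975
```

```bash
cat > plane.py <<'E'
from h import *
from workcell import ctrl
import sys
c=snap(ctrl,"wrist",sys.argv[1]);R=Ro.from_rotvec(c["pose"][1]).as_matrix();P=(cloud(c)-c["pose"][0])@R;g=c["frame"].astype(int)
m=(g.min(-1)>90)&(np.hypot(P[...,0],P[...,1])<.0275)&(P[...,2]>.015)&(P[...,2]<.03)&(abs(P[...,1])>.0)
q=P[m];A=np.c_[q[:,:2],np.ones(len(q))];r=np.linalg.lstsq(A,q[:,2],rcond=None)[0]
k=abs(A@r-q[:,2])<.0015;print(m.sum(),"plane",np.linalg.lstsq(A[k],q[k,2],rcond=None)[0])
m=(g.min(-1)>90)&(np.hypot(P[...,0],P[...,1])<.035)&(P[...,2]>.015)&(P[...,2]<.03)
print(cv2.minEnclosingCircle((P[m][:,:2]*1000).astype(np.float32)))
E
python3 plane.py w5
python3 - <<'E'
from h import *
c=pickle.load(open("w5.pkl","rb"))
cv2.imwrite("pics/w5c.png",cv2.resize(c["frame"][120:320,200:440],None,fx=3,fy=3))
E
```

```text
3058 plane [0.1418259  0.00198075 0.0225077 ]
((6.695466041564941, -0.8176553249359131), 27.85550880432129)
```

View pics/w5c.png

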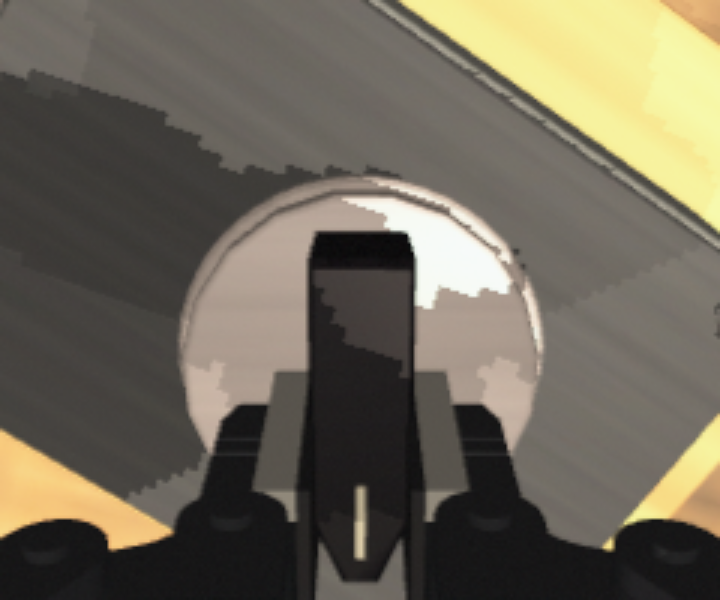

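The shaft and key are well in, with the flange a few mm above the hub's bezel, which spoils the plane fit. I'll refit on inner points only.

```bash
cat > plane2.py <<'E'
from h import *
import sys
for f in sys.argv[1:]:
    c=pickle.load(open(f+".pkl","rb"));R=Ro.from_rotvec(c["pose"][1]).as_matrix();P=(cloud(c)-c["pose"][0])@R;g=c["frame"].astype(int)
    m=(g.min(-1)>70)&(np.hypot(P[...,0],P[...,1])<.025)&(abs(P[...,1])>.008)&(P[...,2]>.018)&(P[...,2]<.028)
    q=P[m]
    for i in range(6):
        A=np.c_[q[:,:2],np.ones(len(q))];r=np.linalg.lstsq(A,q[:,2],rcond=None)[0];e=abs(A@r-q[:,2]);q=q[e<max(.001,2*e.std())]
    print(f,len(q),r,e.std(),q[:,0].min(),q[:,0].max())
E
python3 plane2.py w4 w5
```

```text
w4 2033 [-0.00210005 -0.00131617  0.02258079] 0.0002643125026426029 -0.00828998074720344 0.023285870119718402
w5 2029 [0.1394889  0.00149006 0.02251437] 0.00026384972996592215 -0.006089169796070665 0.02306336488439204
```

The inner fit is tight and shows the knob has tilted about 8° and slid about 7–10 mm tailward in the grip. It is captive in the bore, so I'll let go, measure where it stands, and regrip it centred.

```bash
python3 -m inch '[[[0,0,0,0,0,0],[0,0,0,0,0,0],[0,0,0,0,0,0],[0,0,-20,0,0,0],[0,0,-30,0,0,0],[0,0,-30,0,0,0],[0,0,0,0,0,0],[0,0,0,0,0,0]]]' 0.6; python3 - <<'E'
from h import *
from workcell import ctrl
c=snap(ctrl,"wrist","w6")
u,v=pix(c,np.array([.552,.228,.08])).astype(int)
cv2.imwrite("pics/w6c.png",cv2.resize(c["frame"][v-50:v+50,u-60:u+60],None,fx=6,fy=6,interpolation=cv2.INTER_CUBIC));print(u-60,v-50)
P=cloud(c);z=P[...,2];g=c["frame"].astype(int)
roi=(np.hypot(P[...,0]-.552,P[...,1]-.228)<.045)
m=roi&(z>.090);print(m.sum(),np.percentile(z[m],[5,50,95,100]));r=cv2.minAreaRect((P[m][:,:2]*1000).astype(np.float32));print(r)
f=roi&(z>.0735)&(z<.086)&(g.min(-1)>70);q=P[f]
for i in range(6):
    A=np.c_[q[:,:2]-[.552,.228],np.ones(len(q))];k=np.linalg.lstsq(A,q[:,2],rcond=None)[0];e=abs(A@k-q[:,2]);q=q[e<max(.001,2*e.std())]
print("flange",len(q),k,e.std(),cv2.minEnclosingCircle((q[:,:2]*1000).astype(np.float32)))
A=np.c_[P[m][:,:2]-[.552,.228],np.ones(m.sum())]
print(ctrl.state()["ee_pos"])
E
```

```text
t: 16.02
ee_pos: [0.5535, 0.2288, 0.183]
orientation: [0.519, -3.098, 0.001]
wrist_force: [-0.2, -0.6, -0.4]
gripper_width: 0.603
finger_force: 0.0
260 152
25529 [0.11151455 0.23362984 0.25247504 0.25803288]
((546.7134399414062, 226.14564514160156), (44.168941497802734, 89.9317855834961), 19.18284034729004)
flange 2569 [0.10187687 0.03160655 0.08463766] 0.00026859278525368977 ((549.2129516601562, 227.16973876953125), 27.761537551879883)
[0.55329334 0.22871258 0.18245049]
```

View pics/w6c.png

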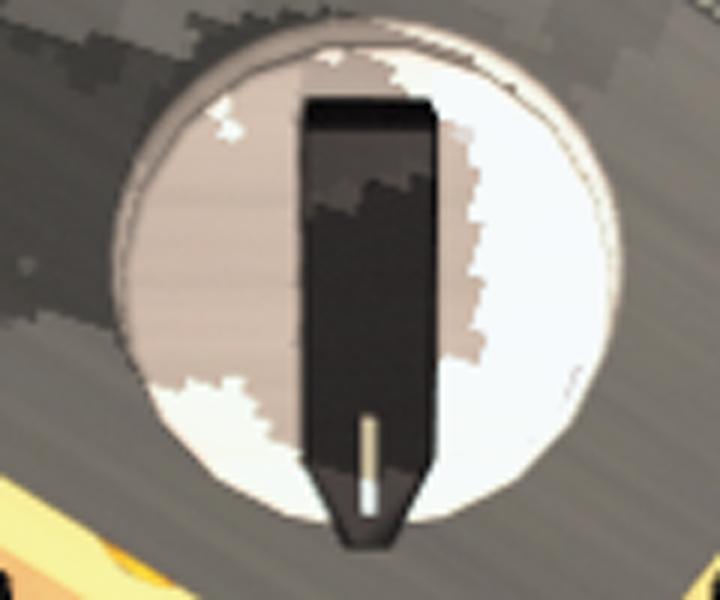

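The loose knob leans 6° towards its tail: flange top centre at (549.2,227.2,84.3) and shaft axis through the bore at about (552.6,228.3), which matches the hub. The nose is at (368,545) in the crop. I'll tilt the tool to match, regrip, then right it.

```bash
python3 -m inch '[[[0,0,0,0,-6.1,0],[14.7,0,20,0,0,0],[0,0,30,0,0,0],[0,0,15,0,0,0],[0,0,7,0,0,0],[0,0,2.5,0,0,0],[0,0,0,0,0,0],[0,0,0,0,0,0]]]' 0.6; cat > fl.py <<'E'
from h import *
from workcell import ctrl
import sys
s=ctrl.state();R=Ro.from_rotvec(s["orientation"]).as_matrix()
c=snap(ctrl,"wrist",sys.argv[1]);P=cloud(c);z=P[...,2];g=c["frame"].astype(int);C=np.array([.552,.228])
T=(P-s["ee_pos"])@R
f=(np.hypot(P[...,0]-.551,P[...,1]-.228)<.028)&(T[...,2]>.017)&(T[...,2]<.029)&(z>.0715)&(abs(T[...,1])>.008)&(g.min(-1)>70);q=P[f]
for i in range(8):
    A=np.c_[q[:,:2]-C,np.ones(len(q))];k=np.linalg.lstsq(A,q[:,2],rcond=None)[0];e=abs(A@k-q[:,2]);q=q[e<max(.001,2*e.std())]
n=np.r_[-k[:2],1];n/=np.linalg.norm(n)
print("flange n=",len(q),"slope",k[:2],"z at axis",k[2]*1000,"rms",e.std(),"circ",cv2.minEnclosingCircle((q[:,:2]*1000).astype(np.float32)))
print("axis dir in tool (want 0,0,-1):",R.T@n,"flange plane depth below TCP",((np.r_[C,k[2]]-s["ee_pos"])@n)*1000)
print("ee",s["ee_pos"]*1000,"toolz",R[:,2],"F",s["wrist_force"],"M",s["ft_torque"],"yaw",np.degrees(np.arctan2(R[1,0],R[0,0]))%360,"q",s["joints"].round(2))
E
python3 fl.py w7
```

```text
t: 17.08
ee_pos: [0.5477, 0.2273, 0.1078]
orientation: [-0.501, 2.994, 0.027]
wrist_force: [-0.2, 0.8, -0.2]
gripper_width: 0.603
finger_force: 0.0
flange n= 5336 slope [0.11018394 0.03514861] z at axis 84.8812111578219 rms 0.00026154607970957865 circ ((549.2418212890625, 227.32711791992188), 27.5346736907959)
axis dir in tool (want 0,0,-1): [ 0.00752482  0.00272818 -0.99996797] flange plane depth below TCP -23.287410661275032
ee [547.73657202 227.27452231 107.82858897] toolz [ 0.10149563  0.03506018 -0.99421799] F [-0.15405071  0.78020709 -0.20285721] M [-0.06499744  0.12733915  0.0293138 ] yaw 199.00479506854893 q [-0.05  0.78 -0.63  1.89  0.82  0.63  0.71]
```

```bash
python3 -m inch '[[[0.8,0,0.5,0,0,0],[0,0,0,0,0,0],[0,0,0,0,0,0],[0,0,0,0,0,0],[0,0,0,0,0,0],[0,0,0,0,0,0],[0,0,0,0,0,0]]]' 0 120; python3 fl.py w8
```

```text
t: 18.0
ee_pos: [0.5467, 0.2269, 0.1067]
orientation: [-0.501, 2.995, 0.027]
wrist_force: [-1.8, -1.0, 3.1]
gripper_width: 0.135
finger_force: 117.3
flange n= 2662 slope [0.10305233 0.03822757] z at axis 84.43374332591722 rms 0.000265510808406104 circ ((549.69384765625, 227.36712646484375), 27.548540115356445)
axis dir in tool (want 0,0,-1): [ 0.00285711 -0.00251521 -0.99999276] flange plane depth below TCP -22.734911279594666
ee [546.66376666 226.90814125 106.71392363] toolz [ 0.10056956  0.03469553 -0.99432489] F [-1.84946204 -0.97849415  3.1181625 ] M [-0.07693581  0.42536453  0.02085422] yaw 199.01129045286126 q [-0.05  0.78 -0.63  1.89  0.82  0.63  0.71]
```

```bash
python3 -m inch '[[[-1.5,0,0,0,1.5,0],[-1.5,0,0,0,1.5,0],[-1.5,0,0,0,1.5,0],[-1.4,0,0,0,1.5,0],[0,0,0,0,0,0],[0,0,0,0,0,0]]]'; python3 fl.py w9
```

```text
t: 18.8
ee_pos: [0.5527, 0.229, 0.1071]
orientation: [-0.518, 3.095, 0.001]
wrist_force: [0.3, -0.1, 2.9]
gripper_width: 0.136
finger_force: 117.8
flange n= 2883 slope [0.015088   0.00725692] z at axis 84.39437839111115 rms 0.0002596223252786004 circ ((552.375732421875, 228.1555938720703), 27.63599395751953)
axis dir in tool (want 0,0,-1): [ 0.01353963 -0.00169894 -0.99990689] flange plane depth below TCP -22.724152065814096
ee [552.66723331 228.97129438 107.13883097] toolz [ 0.00283856  0.00123914 -0.9999952 ] F [ 0.29111552 -0.13750058  2.90893715] M [ 0.11164278 -0.05673617 -0.02940413] yaw 199.01145229835373 q [-0.03  0.83 -0.69  1.78  0.72  0.8   0.83]
```

```bash
python3 -m inch '[[[-0.4,0,0,0,0.7,0],[0,0,1.5,0,0,0],[0,0,1.5,0,0,0],[0,0,0,0,0,0],[0,0,0,0,0,0]]]'; python3 fl.py w10
```

```text
t: 19.48
ee_pos: [0.5531, 0.2291, 0.1043]
orientation: [0.517, -3.089, 0.002]
wrist_force: [2.2, 0.1, 5.3]
gripper_width: 0.135
finger_force: 117.7
flange n= 2883 slope [0.0074172  0.00431727] z at axis 81.55374606988859 rms 0.00026130636169699326 circ ((552.2897338867188, 228.2427520751953), 27.607440948486328)
axis dir in tool (want 0,0,-1): [ 0.01760682 -0.00146329 -0.99984392] flange plane depth below TCP -22.70588342699057
ee [553.10806007 229.14254047 104.27361702] toolz [-0.00875348 -0.00280214 -0.99995776] F [2.19756903 0.11244019 5.28321129] M [ 0.24941039 -0.68411979 -0.07444944] yaw 199.0115421444906 q [-0.03  0.84 -0.69  1.76  0.71  0.81  0.83]
```

```bash
python3 -m inch '[[[0,0,1.5,0,0,0],[0,0,1.5,0,0,0],[0,0,1.5,0,0,0],[0,0,1.5,0,0,0],[0,0,0,0,0,0],[0,0,0,0,0,0]]]'; python3 fl.py w11
```

```text
t: 20.27
ee_pos: [0.5532, 0.2292, 0.0993]
orientation: [0.517, -3.09, 0.003]
wrist_force: [0.6, -0.5, 12.0]
gripper_width: 0.134
finger_force: 119.1
flange n= 2845 slope [0.00581674 0.00423679] z at axis 76.57298016486708 rms 0.0002611955557526563 circ ((552.4828491210938, 228.3175506591797), 27.667896270751953)
axis dir in tool (want 0,0,-1): [ 0.01548165 -0.00239719 -0.99987728] flange plane depth below TCP -22.6700592239352
ee [553.15981237 229.22800197  99.25557548] toolz [-0.00804035 -0.00307279 -0.99996295] F [ 0.64526089 -0.49981074 12.04999125] M [-0.00533301 -0.30137958 -0.00773978] yaw 199.00977177805348 q [-0.03  0.85 -0.68  1.77  0.72  0.8   0.83]
```

```bash
python3 -m inch '[[[0,0,1,0,0,0],[0,0,1,0,0,0],[0,0,0,0,0,0],[0,0,0,0,0,0]]]'; python3 fl.py w12
```

```text
t: 20.82
ee_pos: [0.5532, 0.2293, 0.0991]
orientation: [0.517, -3.091, 0.004]
wrist_force: [-1.8, -2.7, 25.6]
gripper_width: 0.134
finger_force: 120.9
flange n= 2888 slope [0.00381917 0.00249534] z at axis 76.44917884581905 rms 0.00026305925910389725 circ ((552.6848754882812, 228.31605529785156), 27.661123275756836)
axis dir in tool (want 0,0,-1): [ 0.01220813 -0.00240991 -0.99992257] flange plane depth below TCP -22.662374848466634
ee [553.22802602 229.27251643  99.11965494] toolz [-0.00693953 -0.00375789 -0.99996886] F [-1.83571471 -2.72495316 25.61993068] M [-0.64001846  0.43887133 -0.03498939] yaw 198.9992725802322 q [-0.03  0.85 -0.68  1.77  0.72  0.8   0.83]
```

It is fully home: force rises with no further travel. Turning clockwise now.

```bash
python3 -m inch '[[[0,0,0,0,0,6],[0,0,0,0,0,6],[0,0,0,0,0,6],[0,0,0,0,0,6],[0,0,0,0,0,6],[0,0,0,0,0,0],[0,0,0,0,0,0]]]'; python3 where.py
```

```text
t: 21.75
ee_pos: [0.5532, 0.2286, 0.0991]
orientation: [-0.302, -3.12, 0.008]
wrist_force: [-1.9, -4.5, 26.4]
gripper_width: 0.136
finger_force: 121.0
pos [553.22636876 228.57762428  99.11405692] yaw 168.9489862674094 tilt [-0.00728384 -0.00471538] to go tool mm [ 0.60216718 -0.70611036  0.00801447] F [-1.93198993 -4.48488449 26.40045583] M [-0.66013773  0.54719746 -0.08772559] q [-0.11  0.81 -0.55  1.77  0.6   0.74  0.41] 21.75
```

```bash
python3 -m inch '[[[0.1,-0.6,0,0,0,6],[0,0,0,0,0,6],[0,0,0,0,0,6],[0,0,0,0,0,6],[0,0,0,0,0,6],[0,0,0,0,0,6],[0,0,0,0,0,0],[0,0,0,0,0,0]]]'; python3 where.py
```

```text
t: 22.75
ee_pos: [0.553, 0.2286, 0.0992]
orientation: [-1.251, -2.876, 0.009]
wrist_force: [-1.7, -1.8, 25.9]
gripper_width: 0.134
finger_force: 120.9
pos [553.04089851 228.58455556  99.16806245] yaw 132.9656470640625 tilt [-0.00714366 -0.00334933] to go tool mm [-0.059101   -0.79419744  0.00582187] F [-1.7385149  -1.82413061 25.85174512] M [-0.25961009  0.62734784 -0.03492297] q [-0.2   0.78 -0.38  1.77  0.43  0.68 -0.08] 22.75
```

```bash
python3 -m inch '[[[0,0,0,0,0,6],[0,0,0,0,0,5],[0,0,0,0,0,3],[0,0,0,0,0,0],[0,0,0,0,0,0]]]'; python3 where.py; python3 - <<'E'
from h import *
from workcell import ctrl
a=snap(ctrl,"scene","s1");b=snap(ctrl,"top","t1");c=snap(ctrl,"wrist","w13")
u,v=pix(a,np.array([.54,.16,.045])).astype(int);u2,v2=pix(b,np.array([.54,.16,.045])).astype(int);print(u,v,u2,v2)
A=pickle.load(open("scene.pkl","rb"))["frame"]
f=lambda F,u,v,s,h:cv2.resize(F[v-h:v+h,u-h:u+h],(s,s),interpolation=cv2.INTER_CUBIC)
row=np.hstack([f(A,u,v,380,45),f(a["frame"],u,v,380,45)])
cv2.imwrite("pics/bolts.png",row)
E
```

```text
t: 23.38
ee_pos: [0.5529, 0.2284, 0.0991]
orientation: [-1.593, -2.702, 0.011]
wrist_force: [-2.5, -2.1, 26.7]
gripper_width: 0.132
finger_force: 121.0
pos [552.94375962 228.38160361  99.13029719] yaw 118.96973094782736 tilt [-0.00748776 -0.00347231] to go tool mm [-0.11892185 -0.57304442  0.00464781] F [-2.49527324 -2.08408345 26.67582495] M [-0.2607101   0.65971467  0.04412105] q [-0.24  0.77 -0.31  1.78  0.36  0.66 -0.26] 23.375
210 210 242 252
```

View pics/bolts.png

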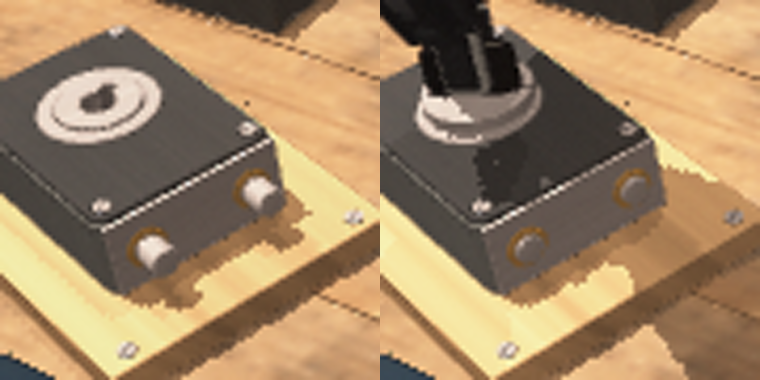

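Left is the start, right is now: the bolts are nearly flush. I'll turn on until the torque shows the hub against its stop.

```bash
for i in 1 ; do python3 -m inch '[[[0,0,0,0,0,3],[0,0,0,0,0,0],[0,0,0,0,0,0]]]' >/dev/null; python3 where.py; python3 -m inch '[[[0,0,0,0,0,3],[0,0,0,0,0,0],[0,0,0,0,0,0]]]' > /dev/null; python3 where.py; done
```

```text
pos [552.90144634 228.34747099  99.12951936] yaw 115.97369834849053 tilt [-0.00756485 -0.00349258] to go tool mm [-0.13655791 -0.5130586   0.00425045] F [-1.9960927  -2.14789786 26.75553981] M [-0.29931104  0.698325    0.0448451 ] q [-0.25  0.77 -0.3   1.78  0.34  0.66 -0.3 ] 23.9
pos [552.89793306 228.29394416  99.14419045] yaw 112.96830379291164 tilt [-0.00761865 -0.00353788] to go tool mm [-0.11535834 -0.48107147  0.00407165] F [-3.18151014 -1.59982504 26.43831602] M [-0.26205403  0.6591549   0.01305855] q [-0.26  0.77 -0.29  1.78  0.33  0.65 -0.33] 24.275
```

```bash
python3 -m inch '[[[0,0,0,0,0,3],[0,0,0,0,0,0],[0,0,0,0,0,0]]]' >/dev/null; python3 where.py; python3 - <<'E'
from h import *
from workcell import ctrl
print(ctrl.state()["joint_torque"])
a=snap(ctrl,"scene","s2");P0=pickle.load(open("s1.pkl","rb"))
u,v=210,210
f=lambda F,u,v,s,h:cv2.resize(F[v-h:v+h,u-h:u+h],(s,s),interpolation=cv2.INTER_CUBIC)
c=snap(ctrl,"wrist","w14")
cv2.imwrite("pics/b2.png",np.hstack([f(a["frame"],225,217,390,28),f(c["frame"],320,210,390,75)]))
for X in(P0,a):
    P=cloud(X)[180:245,180:260];th=np.radians(-15.6);L=np.array([[np.cos(th),np.sin(th)],[-np.sin(th),np.cos(th)]])
    q=(P[...,:2]-[.5525,.2282])@L.T; m=(P[...,2]>.03)&(P[...,2]<.056)&(abs(q[...,0])<.05)&(q[...,1]<-.07)&(q[...,1]>-.11)
    print(m.sum(),np.percentile(q[m][:,1],[0,2,10,50]),(q[m][:,1]<-.0835).sum())
E
```

```text
pos [553.03881277 228.57450966  99.16384103] yaw 110.00696123154258 tilt [-0.00722182 -0.00312721] to go tool mm [-0.35549224 -0.70283247  0.00568782] F [-1.7948998  -2.32886815 25.54393911] M [-0.23795636  0.61662672  0.20863944] q [-0.27  0.77 -0.27  1.78  0.31  0.65 -0.37] 24.65
[-4.02740780e-01 -4.15143299e+01 -2.19392002e+00 -9.56983298e+00
 -2.19650632e-03 -1.04870986e+00 -1.99801018e-01]
454 [-0.08989392 -0.08869483 -0.08723    -0.0831448 ] 192
453 [-0.08747847 -0.0860315  -0.08509584 -0.083202  ] 183
```

View pics/b2.png

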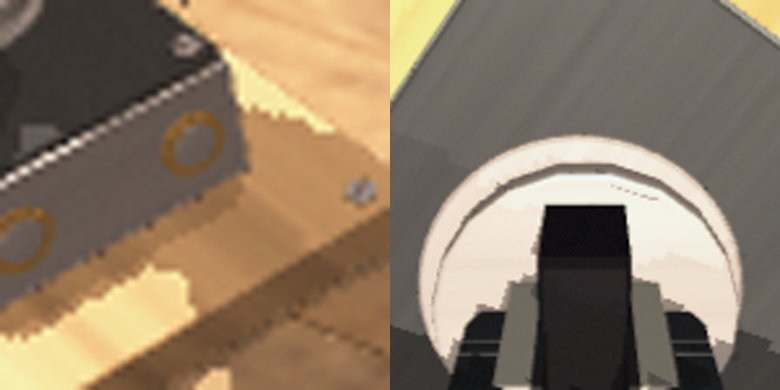

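The bolts are now drawn to about the 2 mm proud position, and the moment has jumped to 0.21 N m, which is the stop. I'll add a small preload and settle.

```bash
python3 -m inch '[[[0,0,0,0,0,2],[0,0,0,0,0,0],[0,0,0,0,0,0],[0,0,0,0,0,0]]]' >/dev/null; python3 where.py; python3 -m inch '[[[0,0,0,0,0,2],[0,0,0,0,0,0],[0,0,0,0,0,0],[0,0,0,0,0,0],[0,0,0,0,0,0]]]'; python3 where.py; python3 - <<'E'
from h import *
from workcell import ctrl
X=snap(ctrl,"scene","s3")
P=cloud(X)[180:245,180:260];th=np.radians(-15.6);L=np.array([[np.cos(th),np.sin(th)],[-np.sin(th),np.cos(th)]])
q=(P[...,:2]-[.5525,.2282])@L.T; m=(P[...,2]>.03)&(P[...,2]<.056)&(abs(q[...,0])<.05)&(q[...,1]<-.07)&(q[...,1]>-.11)
print(np.percentile(q[m][:,1],[0,2,10,50]))
E
python3 fl.py w15
```

```text
pos [553.1258782  228.77490738  99.16494056] yaw 108.0553697456063 tilt [-0.00693404 -0.00283924] to go tool mm [-0.54276673 -0.83520445  0.00654002] F [-2.8052263  -1.36759094 25.56341212] M [-0.1941334   0.60375526  0.40310855] q [-0.28  0.77 -0.26  1.78  0.3   0.65 -0.4 ] 25.25
t: 25.88
ee_pos: [0.5531, 0.229, 0.0991]
orientation: [-1.886, -2.508, 0.01]
wrist_force: [-2.3, -1.5, 25.8]
gripper_width: 0.134
finger_force: 121.0
pos [553.09639294 228.99254259  99.14396414] yaw 106.11749101409195 tilt [-0.00681397 -0.00272541] to go tool mm [-0.78796654 -0.84846228  0.00676889] F [-2.34493777 -1.50195975 25.84444003] M [-0.10779976  0.59273125  0.58026159] q [-0.28  0.76 -0.25  1.78  0.29  0.64 -0.42] 25.875
[-0.08829902 -0.08670293 -0.08531379 -0.08316044]
flange n= 2685 slope [ 0.002248   -0.00848438] z at axis 76.49837652636727 rms 0.0002571571299422787 circ ((552.0170288085938, 228.8329315185547), 26.906110763549805)
axis dir in tool (want 0,0,-1): [ 0.0081061  -0.0070663  -0.99994218] flange plane depth below TCP -22.663397898521318
ee [553.11422055 228.99994782  99.15666822] toolz [-0.00679077 -0.00265767 -0.99997341] F [-2.37258778 -2.23559219 24.81407496] M [-0.13230452  0.58295585  0.54458491] yaw 106.11348822170085 q [-0.28  0.76 -0.25  1.78  0.29  0.64 -0.42]
```

Torque against the stop is 0.55 N m, the bolts no longer move, and the knob is still home under about 26 N. Handing in.

```bash
python3 -c "
from workcell import ctrl
print(ctrl.hand_in())"
```

```text
the job is handed in; nothing more can be done
None
```

The knob is keyed into the hub and pushed fully home, turned clockwise to the stop with both bolts drawn back, and still held there for the screw (handed in at about 26 s); it tilted 8° during insertion, so I let go once with it in the bore, regripped and straightened it, and I never touched the padlock or lock cylinder.

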